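# Stand a plug-in module on edge and slide it home in the test rack

### The job

Take the flat plug-in module that leans on the sloping easel, stand it upright on its long thin edge in the empty lane of the test rack, and slide it, plug end first, under the hood until it is fully home against the back stop, then let go of it. Do not drop it, and leave the other things on the bench where they are.

Things in the scene. Friction and masses are not known exactly. Their poses are not given: they have to be found in the camera images.
- module: Flat beige plug-in module, case 120 long x 30 thick x 90 mm high, 0.35 kg, with vents and a white label on both faces. Origin: case centre; x along the length to the plug end, y through the thickness, z along the height. It starts leaning on the easel, length level, 35 degrees from vertical, its upper long edge towards the robot's left, plug end away from the robot. It may stand either way up.
- plug_tip (a point): Centre of the outer face of the module's black plug (8 mm long, 16 thick, 50 high, centred on the case's +x end): 68 mm from the case centre along the module's +x.
- handle_mid (a point): Centre of the flat outer face of the grey upright pull handle (bar 70 high, 14 thick, 8 mm deep) on the module's -x end: 84 mm from the case centre along the module's -x.
- easel: Fixed sloping metal stand, 120 x 130 mm on the table, about 95 mm high, holding the module. It touches only the module's lower edge and the lower 45 mm of its underside; the upper 45 mm of both faces are free. Origin on the table under the easel's middle; its -x side, to the robot's left, is where the module's top leans; y along the module's length, away from the robot.
- rack: Fixed grey test rack, 285 x 190 x 131 mm. Origin on the table; x along the lanes to the back stop (face at x = 120 mm). Base 6 mm thick, from x = -150. Two lanes, middle at y = -42.5 (empty, right one seen from the robot) and +42.5 (occupied), each 38 mm wide between rails 12 mm high. Hood over both lanes from x = 35 to the back, underside 107, top 131 mm above the table.
- home (a point): Point fixed to the rack, axes as the rack: on the back stop's face in the middle of the empty lane, 45 mm above the lane floor (51 mm above the table): where the plug tip is when the module is fully home.
- lane_front (a point): Point fixed to the rack, axes as the rack: in the middle of the empty lane's open part, 45 mm above the lane floor, 170 mm before the back stop; a module standing with its case centre here has its plug 17 mm short of the hood.
- neighbour: Another module of the same kind, standing home in the rack's other lane; leave it. Same origin and axes as the module.
- screwdriver: Screwdriver lying on the table between easel and rack, near the robot; leave it.
- brick: Black power supply 120 x 55 x 32 mm lying behind, between easel and rack; origin under its centre. Leave it.
- pump_a: Cream instrument box 90 x 70 x 150 mm standing on the table; origin under its centre. Leave it.
- pump_b: A second such instrument box. Leave it.
- mug: White mug, 80 mm across, 95 mm high; origin under its centre. Leave it.
Mind the look-alikes: they are no part of the job. Leave any pink or yellow look-alike of the easel alone.

How it is judged:
By the outcome, as a careful person would: the job done as asked, in the order asked, and still so for the second after the job is handed in, with the robot touching nothing.
It also fails if it takes over 58 s, if anything falls off the work surface, if the arm or the gripper's body presses on something with over 40 N, if the wrist force passes 120 N, or if a joint passes its speed limit or range.

### The arm

A 7-joint arm with a two-finger parallel gripper is mounted at the origin on the work surface. World frame = base frame: x ahead of the robot, y to its left, z up, the work surface at z = 0. Lengths are in m, angles in rad, forces in N, time in s.
With the tool pointing down it reaches from about 0.4 to 0.9 m from the base axis. Payload 5.5 kg.
Tool frame: the origin (TCP) lies midway between the tips of the shut fingers; the grasp point (between the pads) lies 19 mm behind it (manip.grip_depth is the distance from the TCP to the grasp point, in m); z points along the fingers, y is the line along which they close (so a half turn about z gives the same grasp; the last joint's range is limited). The gripper opens to 92 mm and grips with 3 to 60 N. Pads are 19 mm wide; open, the fingers measure 130 mm over their backs; the gripper's body (75 mm by 190 mm) begins 47 mm behind the grasp point.
Start: joints at [-0.886, 0.501, -0.427, 1.55, 0.221, 1.138, -0.21], TCP at [0.266, 0.593, 0.195] pointing down, gripper open.
Joint ranges: [-2.88, 2.88], [-0.31, 2.03], [-1.54, 1.56], [0.2, 2.42], [-1.41, 4.55], [0.19, 2.02], [-2.57, 2.57]. Speed limits (rad/s): [2.57, 2.57, 3.14, 3.14, 3.14, 3.14, 3.14].

### API

Orientations are given as a unit quaternion [x, y, z, w].
In Python, from bench import manip, effector, viewer gives the robot as it stands. Calls block until the motion is done:
- manip.move_pose(position, orientation): joint-space move of the TCP to a pose.
- manip.servo_line(position, ori=None, vel=0.15): straight line of the TCP; ori=None keeps the orientation; vel is the mean speed in m/s.
- manip.movej(angles): joint-space move.
- effector.open_jaws() and effector.close(f_grip=None): open the fingers fully, or close them until they stop; f_grip is the grip in N (None keeps the last).
- manip.sleep(seconds).
- manip.solve_ik(position, orientation): joint angles nearest the present ones, or None.
- viewer.get_image(name): name is "scene" or "top" or "wrist"; returns the picture (420x560x3 uint8, red, green, blue); there is no depth.
- viewer.get_calibration(name): a dict with "vfov" (degrees; the focal length in pixels is half the picture's height over the tangent of half this angle, whatever the lens; pixels are square), "cx", "cy" (the principal point, pixels), "eye" and "attitude" of the camera in the world. Camera axes: x right, y down, z forward; pixel columns grow to the right and rows downward; lengths in m; the calibration is good to about 2 mm. The wrist camera is an equidistant fisheye: a pixel r from the principal point sees the ray r / f radians off the axis. A picture is of the moment at which its call begins: read the wrist's pose just before it. get_calibration takes no time and is no camera call; for the wrist camera it gives the pose at the moment of the call.
A pose or a line that the arm cannot do raises manip.PlanningError and nothing moves.
- manip.hand_in(): hands the job in; it is judged then, once.
Readings, each from a call of its own:
- manip.current_clock(): time.
- manip.current_q(): joint angles.
- manip.current_joint_velocities(): joint speeds.
- manip.current_tau(): joint torques, N m.
- manip.current_tool_pos(): TCP position.
- manip.current_tcp_rot(): TCP orientation.
- manip.current_force(): force on the tool from outside, world axes, zero at the start.
- manip.current_wrist_torque(): the same for the moment, N m.
- manip.current_finger_gap(): finger opening in m.
- manip.current_gripper_force(): force on a finger pad.
Only numpy, scipy, OpenCV 4.12 (cv2) and the standard library are available. Lean on these libraries where they do the work, as an engineer would, in place of code of your own. Each camera call takes 0.05 s, during which the arm holds its last target. There are 200 camera calls.

## Working session

There is one attempt and no reset: what is moved stays moved. The work goes in short steps, each a Python script; the robot and the scene stay as the last script left them, time stands still between calls to the robot, and variables do not carry over. Pictures are saved under pics/ and viewed, at most 10 in all, crops included, and the job is handed in when it is done.

```bash
ls; mkdir -p pics; python3 - <<'E'
from bench import manip, effector, viewer
import cv2
for n in ("scene","top"):
    im=viewer.get_image(n); cv2.imwrite(f"pics/{n}0.png",im[:,:,::-1]); print(n,viewer.get_calibration(n))
print(viewer.get_calibration("wrist"), manip.current_clock(), manip.current_tcp_rot(), manip.grip_depth)
E
```

```text
pics
scene {'vfov': 43.837349663711734, 'cx': 289.83066420004633, 'cy': 213.77668173065243, 'eye': array([1.55735247, 0.95110255, 0.94955257]), 'attitude': array([ 0.34740368,  0.80151024, -0.44749969, -0.19140544])}
top {'vfov': 53.78443599104111, 'cx': 277.3371072505319, 'cy': 209.2540685590637, 'eye': array([ 0.3928495 , -0.00490149,  1.21623975]), 'attitude': array([-0.69588286,  0.71640983, -0.03691539,  0.03378244])}
{'vfov': 65.70646984690485, 'cx': 285.65746432016897, 'cy': 208.1488073023174, 'eye': array([0.20475142, 0.61944739, 0.38398952]), 'attitude': array([0.83274313, 0.53902153, 0.06837627, 0.10639248])} 0.1 [ 2.09301485e-01  9.77850751e-01 -8.67146374e-04 -2.11083243e-04] 0.0188
```

View pics/scene0.png

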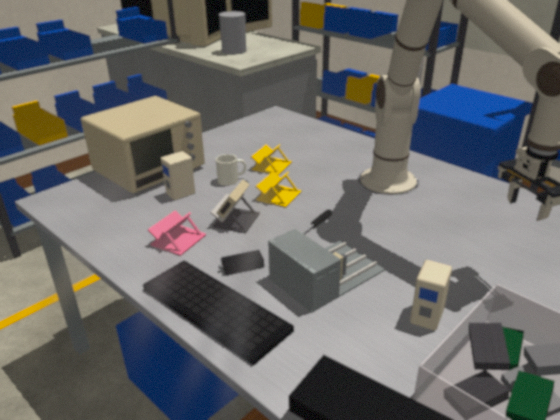

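View pics/top0.png

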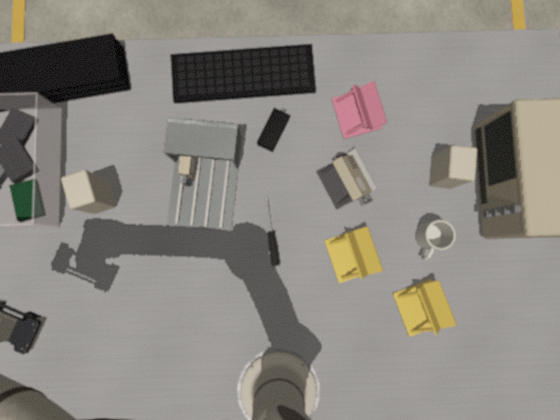

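The scene view shows the module and grey easel near (235,205), and the rack at (310,268). The top view shows the module near (352,177) and the rack at (202,175), with its hood on the far side. I'll enlarge both next.

```bash
python3 - <<'E'
import cv2,numpy as np
t=cv2.imread("pics/top0.png");s=cv2.imread("pics/scene0.png")
r=lambda a:cv2.resize(a,(400,300),interpolation=cv2.INTER_CUBIC)
a=r(t[140:215,305:405]); b=r(t[105:240,150:330][:,:180]); c=r(s[165:240,195:295]); d=r(s[215:320,255:395])
cv2.imwrite("pics/comp0.png",np.vstack([np.hstack([a,b]),np.hstack([c,d])]))
E
```

```text
(no output)
```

View pics/comp0.png

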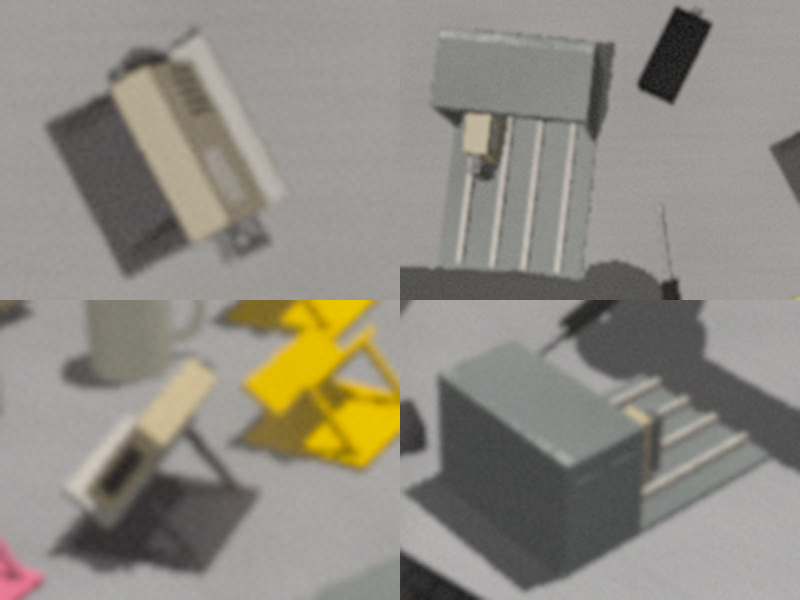

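Enlarged, the plug points away from the robot and about 26° to its left, and the handle is near the robot. The module's thin top face is centred near (348,179) in the top view. The empty lane lies between the third and fourth rails. Next I'll take wrist views over the rack and the easel.

```bash
cat > h.py <<'E'
from bench import manip, effector, viewer
import cv2, numpy as np
from scipy.spatial.transform import Rotation as R
def ray(cal,uv,fish):
    f=210/np.tan(np.radians(cal['vfov']/2)); p=np.array([uv[0]-cal['cx'],uv[1]-cal['cy']])
    if fish:
        r=np.hypot(*p); d=np.r_[p/r*np.sin(r/f),np.cos(r/f)]
    else: d=np.r_[p/f,1]; d/=np.linalg.norm(d)
    return np.array(cal['eye']),R.from_quat(cal['attitude']).apply(d)
def onz(cal,uv,z,fish=False):
    e,d=ray(cal,uv,fish); return e+d*(z-e[2])/d[2]
def project(cal,P,fish):
    f=210/np.tan(np.radians(cal['vfov']/2)); c=R.from_quat(cal['attitude']).inv().apply(np.asarray(P)-cal['eye'])
    if fish:
        n=np.hypot(c[...,0],c[...,1]); k=f*np.arctan2(n,c[...,2])/n
    else: k=f/c[...,2]
    return np.stack([cal['cx']+k*c[...,0],cal['cy']+k*c[...,1]],-1)
def tri(rays):
    A=np.zeros((3,3));b=np.zeros(3)
    for e,d in rays:
        M=np.eye(3)-np.outer(d,d);A+=M;b+=M@e
    return np.linalg.solve(A,b)
def quat(x,z):
    x=np.array(x)/np.linalg.norm(x);z=np.array(z)/np.linalg.norm(z);return R.from_matrix(np.c_[x,np.cross(z,x),z]).as_quat()
def modax(yaw):  # length dir, up-slope dir, upper face normal
    l=np.array([np.cos(yaw),np.sin(yaw),0]);L=np.array([-np.sin(yaw),np.cos(yaw),0]);a=np.radians(35)
    U=L*np.sin(a)+np.array([0,0,np.cos(a)]); return l,U,np.cross(U,l)
def snap(n):
    import pickle
    cal=viewer.get_calibration("wrist"); im=viewer.get_image("wrist"); cv2.imwrite(f"pics/{n}.png",im[:,:,::-1]); pickle.dump(cal,open(f"pics/{n}.pkl","wb")); return cal
E
python3 - <<'E'
from h import *
c=viewer.get_calibration("top")
for n,uv,z in [("modtop",(348,178.7),.1),("lane rear",(150+147/400*180,105+270/300*135),.012),("hoodL",(166,122),.131),("hoodR",(239,124),.131),("hood frontL",(166,155),.131),("hood frontR",(237,160),.131)]: print(n,onz(c,uv,z).round(3))
p=onz(c,(348,178.7),.1)
l,U,N=modax(np.radians(26))
for s in (1,-1):
    q=quat(s*l,-U); 
    for d in (0.12,0.05,-.036): print(s,d,manip.solve_ik(p+U*d,q))
    for x in (.40,.45,.5): print(manip.solve_ik([x,.17,.3],quat([s,0.1*s,0],[0,0,-1])))
E
```

```text
modtop [ 0.583 -0.207  0.1  ]
lane rear [0.468 0.167 0.012]
hoodL [0.746 0.281 0.131]
hoodR [0.735 0.085 0.131]
hood frontL [0.656 0.281 0.131]
hood frontR [0.637 0.092 0.131]
1 0.12 [-0.29776108  0.21672564  0.12282189  2.09839357  0.8064925   0.82469949
 -1.85982637]
1 0.05 [-0.23657829  0.33638092  0.15242239  2.10807284  0.90342689  0.68155641
 -1.93065099]
1 -0.036 [-0.40238787  0.54021451  0.47693799  2.09516385  0.85419934  0.41480477
 -1.9022297 ]
[-0.55318873 -0.02303376  0.08802524  1.93178746  0.00214622  1.23275052
 -1.93702618]
[-0.5303765   0.06836851  0.11976106  1.83888403 -0.00864538  1.23483995
 -1.87917004]
[-0.50690281  0.15962258  0.14570011  1.73748901 -0.02435013  1.24623383
 -1.82639049]
-1 0.12 [-0.01899142  0.22396686 -0.18940563  2.0893163   0.87488832  0.87590117
  1.22781193]
-1 0.05 [ 0.01124873  0.33873008 -0.13544629  2.09971936  1.00002685  0.75634752
  1.13999728]
-1 -0.036 [ 0.03167494  0.49400789 -0.05090264  2.08049754  1.17136281  0.62414518
  1.01020528]
[-0.11788074 -0.01075542 -0.34096458  1.91936508 -0.00381279  1.23236615
  1.21290377]
[-0.08971336  0.08416813 -0.34750145  1.82539832  0.03030488  1.2371777
  1.22445766]
[-0.07213771  0.17769998 -0.3502458   1.72321986  0.06391823  1.25186439
  1.23309974]
```

```bash
python3 - <<'E'
from h import *
p=manip.current_tool_pos(); manip.servo_line([p[0],p[1],.33],vel=.25)
manip.move_pose([.5,.17,.33],quat([-1,0,0],[0,0,-1])); print(snap("rack1"))
l,U,N=modax(np.radians(26)); p=np.array([.583,-.207,.1])
manip.move_pose(p+U*.12,quat(-l,-U)); snap("mod1"); print(manip.current_tool_pos(),manip.current_clock())
a=cv2.imread("pics/rack1.png");b=cv2.imread("pics/mod1.png")
E
```

```text
{'vfov': 65.70646984690485, 'cx': 285.65746432016897, 'cy': 208.1488073023174, 'eye': array([0.43259693, 0.1704256 , 0.52018854]), 'attitude': array([0.70097649, 0.70189797, 0.08970166, 0.08902137])}
[ 0.55398149 -0.14399168  0.19907165] 3.8833
```

View pics/rack1.png

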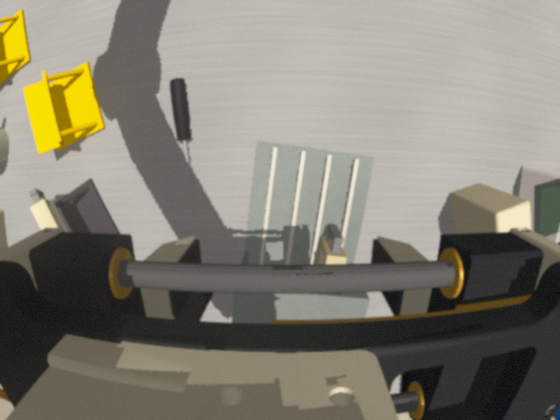

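View pics/mod1.png

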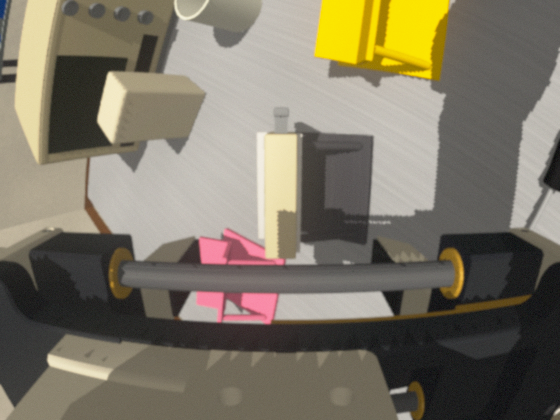

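The rack view shows the rack's front corners at (257,142) and (373,157) and four white rails; the empty lane is between the two leftmost. The module view shows the pale top face at columns 265–301, rows 132–258, with the handle at (281,112). I'll measure both by code.

```bash
python3 - <<'E'
from h import *
import pickle
cal=pickle.load(open("pics/rack1.pkl","rb")); im=cv2.imread("pics/rack1.png"); g=im.astype(int).sum(2)/3
L=[[],[],[],[]]
for r in range(165,218,4):
    row=g[r,250:375]; m=(row>np.median(row)+22).astype(np.uint8)
    runs=[]; i=0
    while i<len(m):
        if m[i]:
            j=i
            while j<len(m) and m[j]: j+=1
            if 3<=j-i<=9: runs.append(250+(i+j-1)/2)
            i=j
        i+=1
    print(r,runs)
    if len(runs)==4:
        for k in range(4): L[k].append(onz(cal,(runs[k],r),.018,True)[:2])
for k in range(4):
    P=np.array(L[k]); 
    if len(P)>2:
        c=np.polyfit(P[:,0],P[:,1],1); print(k,len(P),"y@.5",np.polyval(c,.5).round(4),"yaw",np.degrees(np.arctan(c[0])).round(2),"res",np.std(P[:,1]-np.polyval(c,P[:,0])).round(4))
print("corners",onz(cal,(257,142),.006,True).round(4),onz(cal,(373,157),.006,True).round(4))
# module strip
cal=pickle.load(open("pics/mod1.pkl","rb")); im=cv2.imread("pics/mod1.png"); h=cv2.cvtColor(im,cv2.COLOR_BGR2HSV)
print([tuple(im[190,c]) for c in range(250,310,4)])
m=((h[...,1]>45)&(h[...,2]>150)&(h[...,0]<35)).astype(np.uint8); m[:120]=0;m[:,:240]=0;m[:,320:]=0;m[262:]=0
n,lab,st,_=cv2.connectedComponentsWithStats(m); k=1+st[1:,4].argmax(); cs,_=cv2.findContours((lab==k).astype(np.uint8),0,1)
ap=cv2.approxPolyDP(max(cs,key=cv2.contourArea),4,True)[:,0]; print(ap.tolist(),cv2.minAreaRect(max(cs,key=cv2.contourArea)))
E
```

```text
165 [273.0, 301.5, 328.0, 356.0]
169 [272.0, 301.0, 327.5, 355.5]
173 [272.0, 300.5, 327.0, 354.5]
177 [271.5, 300.0, 326.5, 354.0]
181 [271.0, 299.5, 325.5, 353.5]
185 [270.5, 299.0, 325.0, 352.5]
189 [270.0, 298.0, 324.5, 351.5]
193 [269.5, 297.5, 323.5, 351.5, 372.0]
197 [269.0, 297.0, 323.0, 350.5, 372.0]
201 [268.5, 296.5, 322.5, 349.5]
205 [268.0, 296.0, 322.0, 349.0]
209 [267.5, 295.5, 321.5, 348.5, 371.5]
213 [267.0, 295.0, 320.5, 347.5, 367.5, 372.5]
217 [266.0, 294.5, 319.5, 346.5]
0 10 y@.5 0.1504 yaw -7.67 res 0.0003
1 10 y@.5 0.1948 yaw -7.17 res 0.0002
2 10 y@.5 0.2363 yaw -7.56 res 0.0003
3 10 y@.5 0.2807 yaw -7.89 res 0.0003
corners [0.4581 0.1257 0.006 ] [0.48   0.3124 0.006 ]
[(np.uint8(183), np.uint8(189), np.uint8(194)), (np.uint8(178), np.uint8(185), np.uint8(192)), (np.uint8(217), np.uint8(227), np.uint8(232)), (np.uint8(220), np.uint8(233), np.uint8(238)), (np.uint8(182), np.uint8(225), np.uint8(237)), (np.uint8(181), np.uint8(228), np.uint8(240)), (np.uint8(179), np.uint8(226), np.uint8(238)), (np.uint8(178), np.uint8(225), np.uint8(237)), (np.uint8(179), np.uint8(225), np.uint8(237)), (np.uint8(175), np.uint8(223), np.uint8(236)), (np.uint8(177), np.uint8(225), np.uint8(237)), (np.uint8(168), np.uint8(218), np.uint8(231)), (np.uint8(120), np.uint8(133), np.uint8(139)), (np.uint8(66), np.uint8(73), np.uint8(77)), (np.uint8(56), np.uint8(60), np.uint8(64))]
[[271, 132], [265, 135], [263, 246], [266, 258], [285, 259], [278, 256], [278, 212], [296, 210], [297, 135]] ((280.4230041503906, 195.525634765625), (33.02166748046875, 127.3757095336914), 1.0322446823120117)
```

```bash
cat > strip.py <<'E'
from h import *
import pickle
def strip(n,roi):
    im=cv2.imread(f"pics/{n}.png"); h=cv2.cvtColor(im,cv2.COLOR_BGR2HSV); x0,y0,x1,y1=roi
    m=np.zeros(h.shape[:2],np.uint8); m[y0:y1,x0:x1]=((h[...,1]>38)&(h[...,2]>80)&(h[...,0]<35))[y0:y1,x0:x1]
    m=cv2.morphologyEx(m,cv2.MORPH_OPEN,np.ones((5,5)))
    n_,lab,st,_=cv2.connectedComponentsWithStats(m); k=1+st[1:,4].argmax(); cs,_=cv2.findContours((lab==k).astype(np.uint8),0,1)
    c=max(cs,key=cv2.contourArea); return cv2.approxPolyDP(c,4,True)[:,0], cv2.boxPoints(cv2.minAreaRect(c)), m
E
python3 - <<'E'
from strip import *
l,U,N=modax(np.radians(26)); p=np.array([.583,-.207,.1]); q=quat(-l,-U)
manip.servo_line(p+U*.12+l*.05,q,vel=.2); snap("mod2")
manip.servo_line(p+U*.12+l*.05+N*.06,q,vel=.2); snap("mod3")
for n in ("mod2","mod3"):
    roi=(200,60,330,250); a,b,m=strip(n,roi); print(a.tolist(),b.round(1).tolist())
cv2.imwrite("pics/v.png",np.hstack([cv2.imread(f"pics/{n}.png")[40:300,130:430] for n in ("mod2","mod3")]))
E
```

```text
[[265, 78], [263, 206], [294, 209], [297, 81]] [[263.0, 78.0], [298.0, 78.0], [298.0, 210.0], [263.0, 210.0]]
[[229, 82], [222, 82], [225, 87], [217, 91], [222, 96], [215, 97], [200, 118], [201, 210], [230, 212], [239, 195], [238, 92]] [[200.0, 82.0], [239.0, 82.0], [239.0, 213.0], [200.0, 213.0]]
```

View pics/v.png

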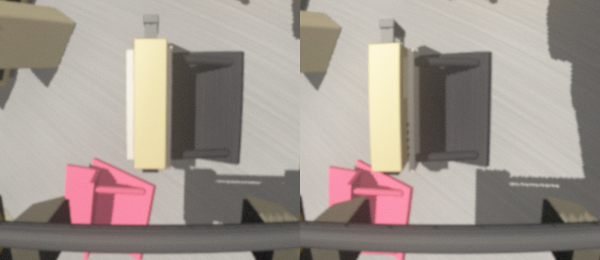

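The two wrist views show the whole top face. In mod2 it runs from about (264,79) to (296,207) in full-image pixels, and in mod3 from about (199,83) to (234,212). I'll triangulate the corners.

```bash
python3 - <<'E'
from strip import *
Q=[];C=[]
for n in ("mod2","mod3"):
    im=cv2.imread(f"pics/{n}.png"); h=cv2.cvtColor(im,cv2.COLOR_BGR2HSV); m=((h[...,1]>38)&(h[...,2]>180)&(h[...,0]<35)).astype(np.uint8)
    m[:, :180]=0;m[:,330:]=0;m[:60]=0;m[250:]=0
    m=cv2.morphologyEx(m,cv2.MORPH_OPEN,np.ones((5,5))); cs,_=cv2.findContours(m,0,1); c=max(cs,key=cv2.contourArea)[:,0]
    a=[c[(c@np.array(v)).argmin()] for v in ((1,1),(-1,1),(-1,-1),(1,-1))]  # TL,TR,BR,BL
    Q.append(np.array(a,float)+[[-.5,-.5],[.5,-.5],[.5,.5],[-.5,.5]]); C.append(pickle.load(open(f"pics/{n}.pkl","rb"))); print(Q[-1].tolist())
P=np.array([tri([ray(C[i],Q[i][k],True) for i in (0,1)]) for k in range(4)]); print(P.round(4))
c=P.mean(0); ln=(P[2]+P[3]-P[0]-P[1])/2; w=(P[1]+P[2]-P[0]-P[3])/2
print("centre",c.round(4),"len",np.linalg.norm(ln).round(4),"yaw",np.degrees(np.arctan2(ln[1],ln[0])).round(2),"rise",ln[2].round(4),"w",np.linalg.norm(w).round(4),"tilt",np.degrees(np.arctan2(-w[2],np.hypot(w[0],w[1]))).round(1))
# check projections using model
yaw=np.arctan2(ln[1],ln[0]); l,U,N=modax(yaw)
M=np.array([c-l*.06-N*.015,c-l*.06+N*.015,c+l*.06+N*.015,c+l*.06-N*.015])
for i in (0,1): print((project(C[i],M,True)-Q[i]).round(1).tolist())
E
```

```text
[[264.5, 77.5], [296.5, 78.5], [294.5, 209.5], [263.5, 208.5]]
[[221.5, 81.5], [229.5, 81.5], [231.5, 211.5], [200.5, 210.5]]
[[ 0.5538 -0.3343  0.005 ]
 [ 0.5219 -0.2156  0.1109]
 [ 0.6314 -0.1658  0.1086]
 [ 0.6376 -0.1847  0.1303]]
centre [ 0.5862 -0.2251  0.0887] len 0.1519 yaw 45.88 rise 0.0615 w 0.0829 tilt -30.5
[[-16.4, 9.5], [-20.6, 0.2], [14.5, -20.2], [16.8, -10.9]]
[[-28.5, 10.1], [-10.1, 0.9], [18.2, -20.0], [21.2, -10.6]]
```

```bash
cat > meas.py <<'E'
from strip import *
Q=[];C=[]
for n in ("mod2","mod3"):
    im=cv2.imread(f"pics/{n}.png"); h=cv2.cvtColor(im,cv2.COLOR_BGR2HSV); m=((h[...,1]>26)&(h[...,2]>170)&(h[...,0]<40)).astype(np.uint8)
    m[:, :180]=0;m[:,330:]=0;m[:60]=0;m[250:]=0
    m=cv2.morphologyEx(m,cv2.MORPH_OPEN,np.ones((5,5))); cs,_=cv2.findContours(m,0,1); c=max(cs,key=cv2.contourArea)[:,0]
    a=[c[(c@np.array(v)).argmin()] for v in ((1,1),(-1,1),(-1,-1),(1,-1))]
    Q.append(np.array(a,float)+[[-.5,-.5],[.5,-.5],[.5,.5],[-.5,.5]]); C.append(pickle.load(open(f"pics/{n}.pkl","rb"))); print(Q[-1].tolist())
P=np.array([tri([ray(C[i],Q[i][k],True) for i in (0,1)]) for k in range(4)]); print(P.round(4))
c=P.mean(0); ln=(P[2]+P[3]-P[0]-P[1])/2; w=(P[1]+P[2]-P[0]-P[3])/2
print("centre",c.round(4),"len",np.linalg.norm(ln).round(4),"yaw",np.degrees(np.arctan2(ln[1],ln[0])).round(2),"rise",ln[2].round(4),"w",np.linalg.norm(w).round(4),"tilt",np.degrees(np.arctan2(-w[2],np.hypot(w[0],w[1]))).round(1))
yaw=np.arctan2(ln[1],ln[0]); l,U,N=modax(yaw)
M=np.array([c-l*.06-N*.015,c-l*.06+N*.015,c+l*.06+N*.015,c+l*.06-N*.015])
for i in (0,1): print((project(C[i],M,True)-Q[i]).round(1).tolist())
E
python3 meas.py
```

```text
[[263.5, 77.5], [296.5, 77.5], [295.5, 209.5], [262.5, 208.5]]
[[198.5, 82.5], [229.5, 81.5], [231.5, 211.5], [200.5, 210.5]]
[[ 0.5319 -0.2388  0.1258]
 [ 0.5215 -0.2157  0.111 ]
 [ 0.6289 -0.1634  0.1119]
 [ 0.6403 -0.1874  0.1273]]
centre [ 0.5806 -0.2013  0.119 ] len 0.1197 yaw 25.64 rise 0.0012 w 0.03 tilt 30.3
[[-1.0, -0.1], [0.1, -0.1], [-0.0, -0.5], [0.6, 0.3]]
[[-1.2, 0.0], [0.2, -0.7], [0.3, -0.3], [0.5, 0.5]]
```

The fit is consistent: 119.7 × 30.0 mm with about 1 px residual. Next is the grasp.

```bash
cat >> h.py <<'E'
c0=np.array([.5806,-.2013,.119]); YM=np.radians(25.64); GX=-.025; D=.036
E
python3 - <<'E'
from h import *
l,U,N=modax(YM); q=quat(-l,-U); g=c0+l*GX-U*D
manip.servo_line(g+U*.11,q,vel=.2); manip.servo_line(g,q,vel=.1)
print(manip.current_force().round(1),(manip.current_tool_pos()-g).round(4))
effector.close(45); print("gap",manip.current_finger_gap(),manip.current_gripper_force(),manip.current_force().round(1))
manip.servo_line(g+U*.03,q,vel=.06); manip.servo_line(g+U*.13,q,vel=.15)
print("gap",manip.current_finger_gap(),manip.current_force().round(1),manip.current_wrist_torque().round(2),manip.current_clock()); snap("held1")
E
```

```text
[-0.1 -0.3  0.1] [0.0004 0.0004 0.0004]
gap 0.029104116885527404 44.99523460865021 [-0.8  0.8 -1.2]
gap 0.02871640359531847 [ 0.3 -0.  -3.7] [ 1.28  0.75 -0.02] 9.225
```

View pics/held1.png

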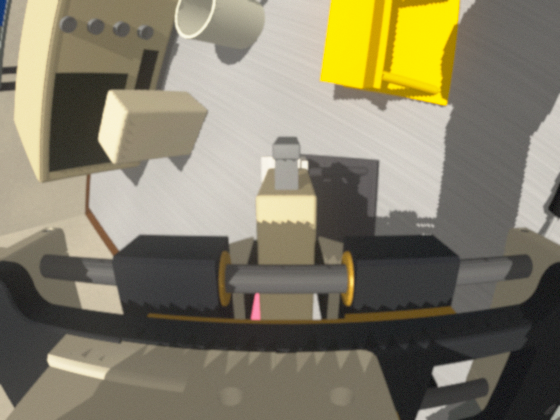

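The module is held between the fingers, with the handle at (287,150) and the rear end face at columns 258–316, rows 170–195. I'll check the hold for slip by comparing predicted corners.

```bash
python3 - <<'E'
from h import *
import pickle
cal=pickle.load(open("pics/held1.pkl","rb")); l,U,N=modax(YM); c=c0+U*.13
for nm,x,u in (("top rear",-.06,0),("bot rear",-.06,-.09),("handle top",-.084,-.01),("handle bot",-.084,-.08)):
    t=.007 if "h" in nm else .015
    print(nm,project(cal,np.array([c+l*x+U*u-N*t,c+l*x+U*u+N*t]),True).round(1).tolist())
im=cv2.imread("pics/held1.png"); print([(r,im[r,275].tolist(),im[r,287].tolist()) for r in range(125,245,5)])
E
```

```text
top rear [[255.5, 195.0], [317.5, 195.0]]
bot rear [[266.3, 170.0], [306.1, 169.9]]
handle top [[272.4, 144.0], [300.4, 144.0]]
handle bot [[276.4, 138.7], [296.0, 138.6]]
[(125, [194, 201, 207], [196, 202, 206]), (130, [194, 203, 206], [195, 202, 206]), (135, [193, 199, 204], [183, 191, 194]), (140, [157, 164, 167], [98, 103, 105]), (145, [155, 162, 164], [156, 163, 166]), (150, [163, 170, 173], [162, 168, 171]), (155, [158, 165, 169], [157, 165, 167]), (160, [160, 171, 175], [149, 155, 156]), (165, [182, 192, 197], [156, 165, 166]), (170, [148, 159, 165], [158, 164, 168]), (175, [148, 162, 165], [156, 164, 166]), (180, [147, 158, 164], [156, 165, 166]), (185, [149, 161, 165], [155, 161, 166]), (190, [119, 147, 157], [120, 145, 157]), (195, [144, 186, 203], [147, 188, 206]), (200, [188, 233, 244], [187, 232, 244]), (205, [187, 233, 244], [187, 233, 243]), (210, [188, 232, 243], [183, 230, 242]), (215, [183, 232, 243], [184, 232, 243]), (220, [172, 223, 235], [145, 190, 207]), (225, [102, 132, 144], [102, 131, 143]), (230, [103, 132, 143], [102, 131, 144]), (235, [102, 130, 142], [100, 129, 141]), (240, [96, 126, 138], [101, 131, 141])]
```

```bash
cat >> h.py <<'E'
YR=np.radians(-7.5); LO=np.array([.6123,.1577,0]); rx=np.array([np.cos(YR),np.sin(YR),0]); ry=np.array([-np.sin(YR),np.cos(YR),0]); qd=quat(-rx,[0,0,-1])
def lane(x,z,y=0): return LO+rx*x+ry*y+np.array([0,0,z])
E
python3 - <<'E'
from h import *
manip.move_pose(lane(-.055+GX,.25),qd); manip.servo_line(lane(-.055+GX,.125),qd,vel=.15)
print(manip.current_clock(),manip.current_finger_gap(),manip.current_force().round(1)); cal=snap("lane1")
print((manip.current_tool_pos()-lane(-.055+GX,.125)).round(4))
im=cv2.imread("pics/lane1.png")
for y in (-.022,.022,.063,.107):
    uv=project(cal,np.array([lane(-.149,.018,y),lane(-.13,.018,y),lane(-.10,.018,y)]),True); print(y,uv.round(1).tolist())
    for p in uv.astype(int): cv2.circle(im,tuple(map(int,p)),2,(0,0,255),-1)
cv2.imwrite("pics/lane1v.png",im)
E
```

```text
11.45 0.028843801753320797 [-0.9 -0.3 -4. ]
[0.0011 0.0003 0.0012]
-0.022 [[261.5, 122.5], [261.7, 143.2], [262.0, 175.4]]
0.022 [[310.0, 122.5], [309.8, 143.1], [309.4, 175.4]]
0.063 [[354.2, 123.6], [353.8, 144.0], [352.8, 175.8]]
0.107 [[399.0, 125.8], [398.3, 145.6], [396.7, 176.6]]
```

View pics/lane1v.png

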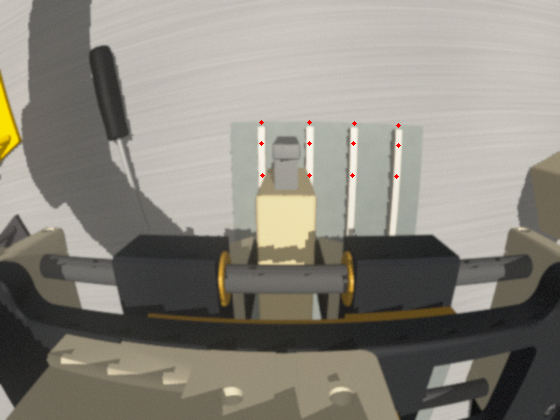

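The predicted rail points lie on the rails within about 1 px, so the module is centred over the empty lane. Next I'll lower it until it touches and slide it part way while gripped.

```bash
python3 - <<'E'
from h import *
x=-.055+GX; manip.servo_line(lane(x,.064),qd,vel=.1); f0=manip.current_force()[2]; z=.064
print("f0",f0,manip.current_tool_pos()[2])
while z>.054:
    z-=.001; manip.servo_line(lane(x,z),qd,vel=.03); f=manip.current_force()
    if f[2]-f0>4: break
print("floor",z,manip.current_tool_pos()[2],f.round(1),manip.current_wrist_torque().round(2))
for xx in (-.06,-.04,-.025,-.014):
    manip.servo_line(lane(xx,z+.0003),qd,vel=.06); print(xx,manip.current_force().round(1),(manip.current_tool_pos()-lane(xx,z)).round(4))
print(manip.current_finger_gap(),manip.current_clock())
E
```

```text
f0 -3.465094827410487 0.06441589239387523
floor 0.059 0.059559589242062866 [-2.9 -0.2  3.8] [-0.    0.59 -0.07]
-0.06 [ 2.7 -0.  -0.5] [ 0.0017 -0.0001  0.0006]
-0.04 [-0.9  0.3  4.7] [-0.0002  0.0003  0.0006]
-0.025 [-2.1  0.7  5.1] [-0.0001  0.0004  0.0006]
-0.014 [-4.   0.6  6. ] [-0.0003  0.0005  0.0006]
0.028846559157151234 15.2083
```

```bash
python3 - <<'E'
from h import *
effector.open_jaws(); print(manip.current_force().round(1))
manip.servo_line(lane(-.014,.135),qd,vel=.15); manip.servo_line(lane(-.11,.135),qd,vel=.2)
effector.close(10); manip.servo_line(lane(-.11,.045),qd,vel=.12)
f0=manip.current_force(); x=-.11; con=None
while x<-.022:
    x+=.002 if con is None or x<con+.034 else .001
    manip.servo_line(lane(x,.045),qd,vel=.05); f=(manip.current_force()-f0)@rx
    if con is None and f<-.8: con=x; print("contact",x,f)
    if f<-12: break
print("end",x,f,(manip.current_tool_pos()-lane(x,.045)).round(4),manip.current_clock())
snap("push1"); im=viewer.get_image("top"); cv2.imwrite("pics/top1.png",im[:,:,::-1])
a=cv2.imread("pics/push1.png"); b=cv2.resize(cv2.imread("pics/top1.png")[105:240,150:270],(320,360),interpolation=cv2.INTER_CUBIC)
cv2.imwrite("pics/v2.png",np.hstack([a[:360,80:520],b]))
E
```

```text
[ 0.1 -0.3  0.2]
contact -0.104 -1.2350012885106831
end -0.03999999999999994 -12.235700821566152 [-0.0035  0.0005 -0.0003] 32.4417
```

View pics/v2.png

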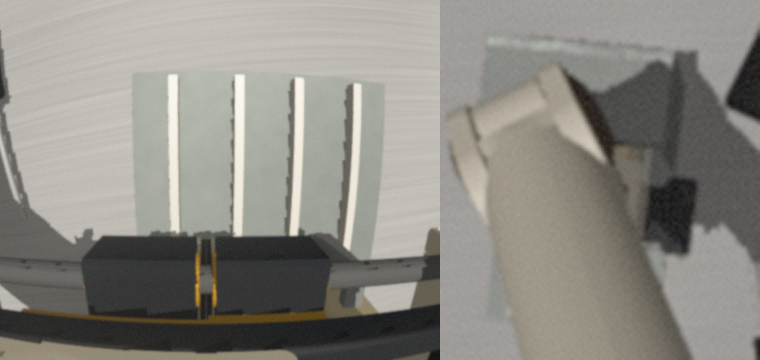

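The fingers are pushing in the lane, but the arm hides the module in the top view. The stop was at the expected place. I'll push slightly harder, back off and measure.

```bash
python3 - <<'E'
from h import *
f0=None
for x in (-.038,-.036):
    manip.servo_line(lane(x,.045),qd,vel=.03); print(x,(manip.current_force()@rx).round(1),((manip.current_tool_pos()-LO)@rx).round(4))
manip.servo_line(lane(-.07,.045),qd,vel=.1); print(manip.current_force().round(1))
manip.servo_line(lane(-.10,.25),qd,vel=.25); cal=snap("fin"); t=manip.current_clock()
im=cv2.imread("pics/fin.png")
for x,y,z in ((-.008,-.015,.096),(-.008,.015,.096),(-.032,-.007,.086),(-.032,.007,.086),(.035,-.03,.131),(.035,.03,.131),(-.008,.07,.096),(-.008,.1,.096)):
    u=project(cal,lane(x,z,y),True); print(u.round(1)); cv2.circle(im,tuple(map(int,u.round())),1,(0,0,255),-1)
manip.move_pose([.42,-.1,.35],qd); b=viewer.get_image("top")[:,:,::-1]; cv2.imwrite("pics/top2.png",b); print(t,manip.current_clock())
cv2.imwrite("pics/v3.png",np.hstack([im[:360,120:440],cv2.resize(b[105:240,150:330],(480,360),interpolation=cv2.INTER_CUBIC)]))
E
```

```text
-0.038 -16.3 -0.0436
-0.036 -20.2 -0.0437
[ 0.1 -0.9 -0.9]
[273.8 267.3]
[299.7 267.3]
[280.7 245. ]
[292.8 245. ]
[259.9 314.7]
[313.7 314.6]
[346.6 266.6]
[371.2 265.9]
34.5583 35.7667
```

View pics/v3.png

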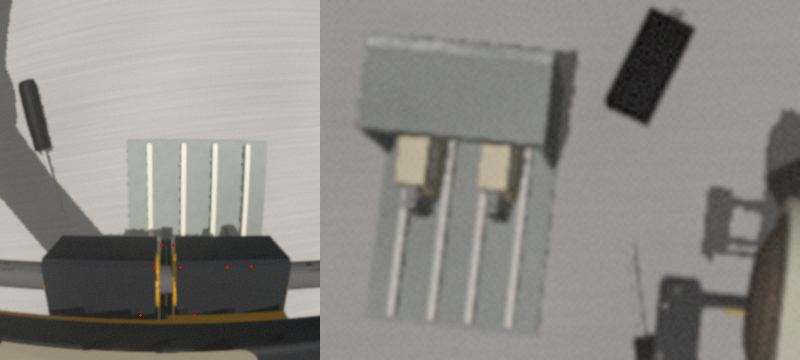

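The top view shows the module standing in the right lane, level with the neighbour: rear edges at about (415,186) and (497,191), parallel to the hood. The stop didn't give at 20 N, and nothing else has moved.

```bash
python3 -c "
from h import *
manip.sleep(.3); print(manip.hand_in())"
```

```text
the job is handed in; nothing more can be done
None
```

The module stands upright in the empty lane, pushed plug first against a firm stop that matches the home position, and let go; the job was handed in at about 36 s with nothing else seen to have moved.

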